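# Slot the red flavour panel in front of the red jar

### The arm

A 6-joint arm with a two-finger parallel gripper is mounted at the origin on the work surface. World frame = base frame: x ahead of the robot, y to its left, z up, the work surface at z = 0. Lengths are in mm, angles in rad, forces in N, time in s.
With the tool pointing down it reaches from about 325 to 900 mm from the base axis. Payload 6.1 kg.
Tool frame: the origin (TCP) lies midway between the tips of the shut fingers; the grasp point (between the pads) lies 19 mm behind it; z points along the fingers, x is the direction in which the jaws open and shut, and the axes are right-handed (so a half turn about z gives the same grasp; the last joint's range is limited). The gripper opens to 87 mm and grips with 3 to 60 N. Pads are 19 mm wide; open, the fingers measure 117 mm over their backs; the gripper's body (75 mm by 190 mm) begins 51 mm behind the grasp point.
Start: joints at [-1.457, 0.22, 1.526, -0, 1.395, -0.126], TCP at [148.436, -607.11, 222.538] pointing down, gripper open.
Joint ranges: [-2.98, 2.98], [-0.91, 2.08], [0.09, 2.57], [-1.24, 4.39], [0.2, 2.65], [-2.68, 2.68]. Speed limits (rad/s): [2.57, 2.57, 3.01, 3.14, 3.14, 3.14].

### API

Orientations are given as a unit quaternion [w, x, y, z].
In Python, from rig import sensors, snapshot, camera_info, order gives the robot as it stands.
- The arm moves only by the tool jog_arm, never from a script. Its argument "series" is a list of rows, each a list of 7 numbers: the shift along the world's x, y, z in mm, then the turn, a rotation vector about the world's x, y, z in degrees, then the opening in per cent of the stroke, from 0 (shut) to 100 (fully open). A call has 1 to 8 rows; each row is the pose to reach, as a shift and turn from the pose commanded when the call began; what a row does not reach only later rows make up. A row lasts 1/8 s, in which the tool goes at most 62.5 mm and 10.7 degrees, less where a joint would pass 70% of its speed; a pose out of reach is approached as far as the arm can. A call with a gripper value outside its range is refused whole. The fingers move at their own pace and stop on an object; the grip force is fixed at half the most. Time passes only in rows, so rows that repeat a pose let the fingers close. It gives the time, the measured TCP pose, the force and the opening at its end, in the units of the state.
- sensors.get_state(): the state, without advancing time (a new reading comes with each control period).
- snapshot(name): name is "side" or "top"; returns the picture (400x640x3 uint8, blue, green, red); there is no depth.
- camera_info(name): a dict with "mtx" (3x3 intrinsics, pixels), "rvec" (rotation vector, rad) and "tvec" (3), from world to camera coordinates, as OpenCV has them. Camera axes: x right, y down, z forward; pixel columns grow to the right and rows downward; lengths in mm; the calibration is good to about 2 mm. A picture is of the moment at which its call begins. camera_info takes no time and is no camera call.
- order.close_job(): hands the job in, once; it reports no verdict.
The state is a dict: "time": time; "joint_positions": joint angles; "qvel": joint speeds; "joint_efforts": joint torques, N m; "tcp_pos": TCP position; "eef_rot": TCP orientation; "force": force on the tool from outside, world axes, zero at the start; "ft_torque": the same for the moment, N m; "gripper_width": finger opening in mm.
Only numpy, scipy, OpenCV 4.12 (cv2) and the standard library are available. Lean on these libraries where they do the work, as an engineer would, in place of code of your own. Each camera call takes 0.05 s, during which the arm holds its last target.

### The job

At this outdoor milkshake stall, take the red flavour panel out of the metal stand and slide it down, fully home and upright, into the slot of the wooden block that carries the red jar, roughly centred along that slot (either face may point forward). Lower it in rather than letting it drop, then let go. Leave the yellow panel, both jars and the steel cup where they are.

Things in the scene. Friction and masses are not known exactly. Their poses are not given: they have to be found in the camera images.
- red_panel: Red rigid plastic panel with a white ring on each face, 12 mm thick (its x), 110 mm wide (its y), 120 mm tall (its z), 130 g give or take 30 %. It starts standing on edge in one of the two slots of the metal stand. Origin: centre of its lower edge face; z points up the panel. Grip it across its thickness by the top 30 mm or so, from above.
- yellow_panel: Yellow panel, same size and origin as the red one, standing parallel to it in the other slot of the stand, 100 mm away from centre to centre. Bystander.
- stand: Fixed aluminium stand, 160 mm (x) by 120 mm (y), 47 mm high, with two parallel slots along its y, their centres at x = -50 and x = +50 mm. Slot floors 10 mm above the table; slots 15 mm wide up to 35 mm above the table, then flaring to 31 mm at 47 mm; open at both ends. Origin: centre of its underside.
- red_slot (a point): The goal slot: the point at the middle of its floor, 10 mm above the table; x across the slot, y along it, z up. The slot is cut in a fixed wooden block 150 mm long (y) and is open at both ends; it is 15 mm wide up to 25 mm above its floor, then flares to 31 mm at its mouth 37 mm above its floor. Behind the slot (-x side) the block goes on as a 10 mm thick deck with the red jar on it.
- yellow_slot (a point): The same point in the second, identical block, the one that carries the yellow jar. Its slot stays empty.
- red_jar: Loose red jar with a lid of the same colour, 70 mm across, 75 mm tall, about 75 mm from the centre of the goal slot on its -x side; its top is 85 mm above the table. Origin: centre of its underside. Bystander.
- yellow_jar: Loose yellow jar with a lid of the same colour, same size, in the same place on the other block. Bystander.
- cup: Loose open steel mixing cup, 84 mm across the rim, 110 mm tall, standing on the table beyond the work. Origin: centre of its underside. Bystander.
Mind the look-alikes: they are no part of the job. Of the things that look like the red_panel, the middle-sized one is meant.

How it is judged (in metres and radians):
At the end, for the whole second after the job is handed in: The red panel stands at rest in the slot of the red jar's block: its lower edge within 6 mm of the slot floor, its middle within 22 mm of the slot's middle along the slot and 8 mm across, upright within 0.2 rad and in line with the slot within 0.2 rad (x of red_panel in the frame of red_slot between -0.008 and 0.008 m and y of red_panel in the frame of red_slot between -0.022 and 0.022 m and z of red_panel in the frame of red_slot between -0.005 and 0.006 m and angle between red_panel's own z axis and vertical below 0.2 rad and angle between the x axis of red_panel and the x axis of red_slot, either way round below 0.2 rad and linear speed of red_panel below 0.02 m/s); the robot touches nothing.
It fails at once if the red panel falls free, faster than 0.6 m/s while the fingers do not touch it (linear speed of red_panel above 0.6 m/s and contact force between red_panel and the fingers below 0.05 N).
It fails at once if the yellow panel moved more than 20 mm (distance of yellow_panel from where it was at the start of the episode above 0.02 m).
It fails at once if a jar moved more than 20 mm (distance of any of red_jar, yellow_jar from where it was at the start of the episode above 0.02 m).
It fails at once if the cup moved more than 20 mm (distance of cup from where it was at the start of the episode above 0.02 m).
It also fails if it takes over 42 s, if anything falls off the work surface, if the arm or the gripper's body presses on something with over 40 N, if the wrist force passes 120 N, or if a joint passes its speed limit or range.

## Working session

There is one attempt and no reset: what is moved stays moved. The work goes in short steps, Python scripts to look and compute and a tool call to move; the robot and the scene stay as the last step left them, time stands still between calls to the robot, and variables do not carry over. Pictures are saved under pics/ and viewed, and the job is handed in when it is done.

Besides the shell and the picture viewer there is one more tool, called as a command line: name --pt "numbers of a row" for each row, then --argument value for the rest. jog_arm: Moves the arm, as the interface text tells. Its arguments: {"type":"object","properties":{"series":{"type":"array"}},"required":["series"]}

```bash
mkdir -p pics; ls
python3 - <<'E'
from rig import sensors, snapshot, camera_info
import cv2
for n in("top","side"):
    cv2.imwrite(f"pics/{n}0.png",snapshot(n)); c=camera_info(n); print(n,c)
print(sensors.get_state())
E
```

```text
pics
top {'mtx': array([[378.8004253 ,   0.        , 321.38313625],
       [  0.        , 378.8004253 , 199.13953087],
       [  0.        ,   0.        ,   1.        ]]), 'rvec': array([ 2.16205819, -2.11218083,  0.17607622]), 'tvec': array([ -68.31422721,  612.32873223, 1011.60284429])}
side {'mtx': array([[515.45052769,   0.        , 311.61742567],
       [  0.        , 515.45052769, 204.70473721],
       [  0.        ,   0.        ,   1.        ]]), 'rvec': array([ 2.29127877, -0.14080772,  0.05958036]), 'tvec': array([-634.68101874,   47.52750916, 1349.62879436])}
{'time': 0.1, 'joint_positions': array([-1.45708764e+00,  2.21175546e-01,  1.52750358e+00, -3.01290426e-06,
        1.39468674e+00, -1.26099817e-01]), 'qvel': array([ 0.00031581, -0.00252622, -0.00101374,  0.00138776,  0.00055568,
        0.00029543]), 'joint_efforts': array([ 1.70863874e-03, -4.95940840e+01, -3.88519442e+01,  7.01418612e-02,
        5.14789845e-02, -6.22327525e-05]), 'tcp_pos': array([ 148.37921624, -606.55481502,  221.52548065]), 'eef_rot': array([-6.29756067e-04,  7.86611771e-01, -6.17447274e-01, -6.24084914e-04]), 'force': array([-0.62845471, -0.48035001,  0.67098709]), 'ft_torque': array([0.00829236, 0.00688126, 0.01440635]), 'gripper_width': 87.15121066490074}
```

View pics/top0.png

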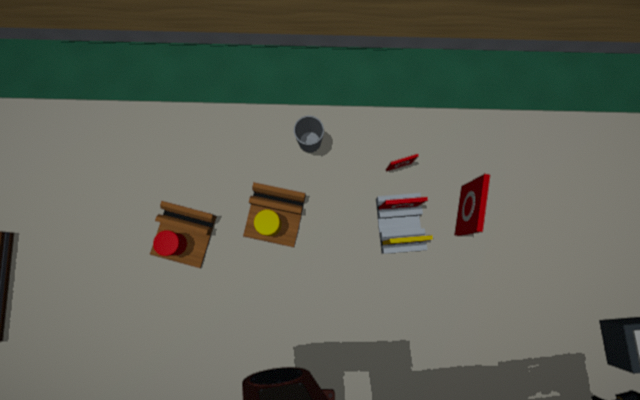

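View pics/side0.png

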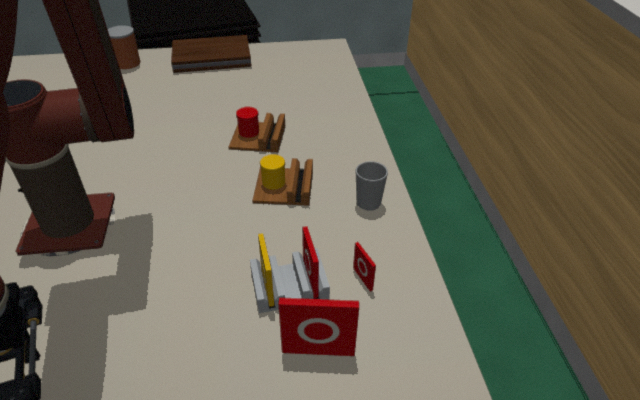

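The top view shows the red panel in the stand at about (404,203), with the small look-alike at (402,162) and the large one at (472,205). The red jar's block is at (183,237), and its slot is at about (187,218). In the side view the panel is at (311,262) and the red block at (258,132). I'll zoom in to measure.

Run:
```python
import cv2,numpy as np
t=cv2.imread("pics/top0.png"); s=cv2.imread("pics/side0.png")
def crop(im,x0,y0,x1,y1,f,n): cv2.imwrite(f"pics/{n}.png",cv2.resize(im[y0:y1,x0:x1],None,fx=f,fy=f,interpolation=cv2.INTER_CUBIC))
crop(t,370,140,500,265,6,"c1"); crop(t,140,175,320,275,4.4,"c2"); crop(s,240,220,390,370,4,"c3"); crop(s,220,95,330,210,5,"c4")
```

```text
(no output)
```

View pics/c1.png

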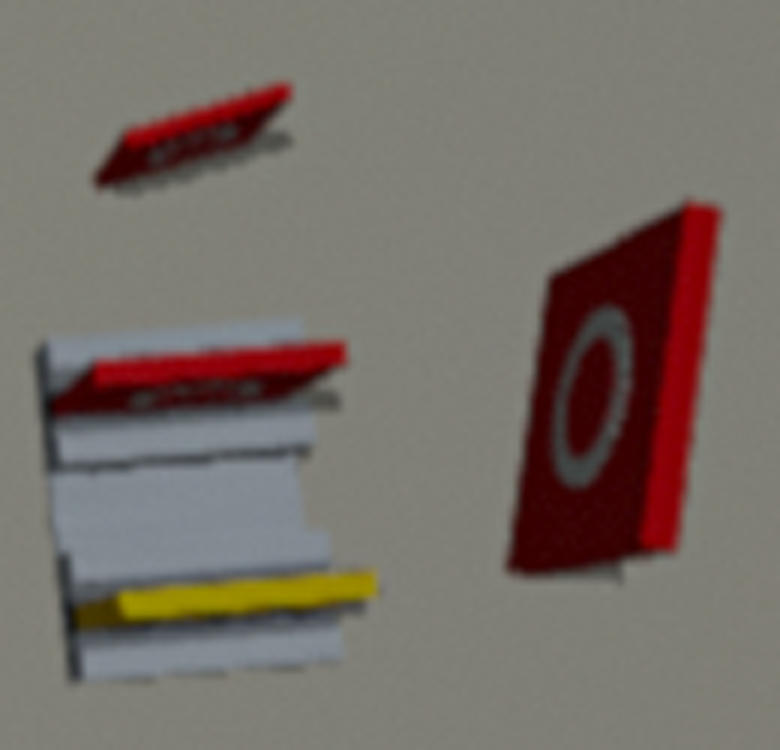

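View pics/c2.png

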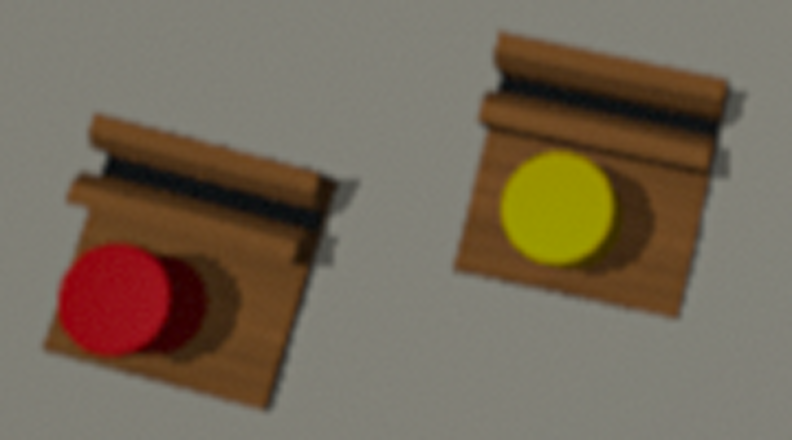

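View pics/c3.png

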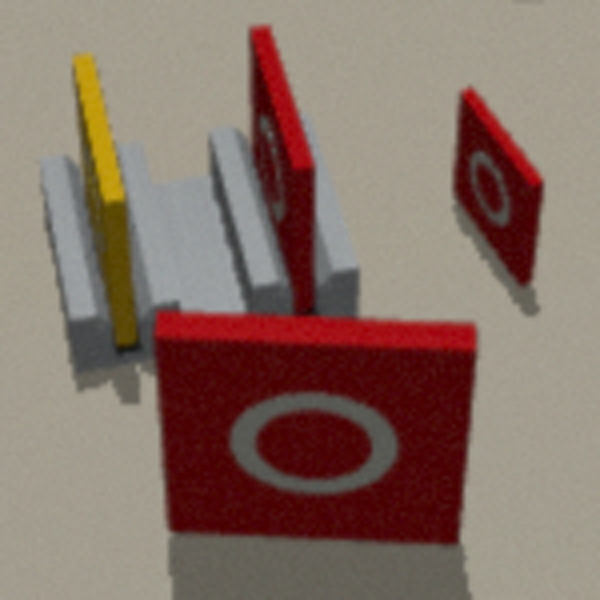

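View pics/c4.png

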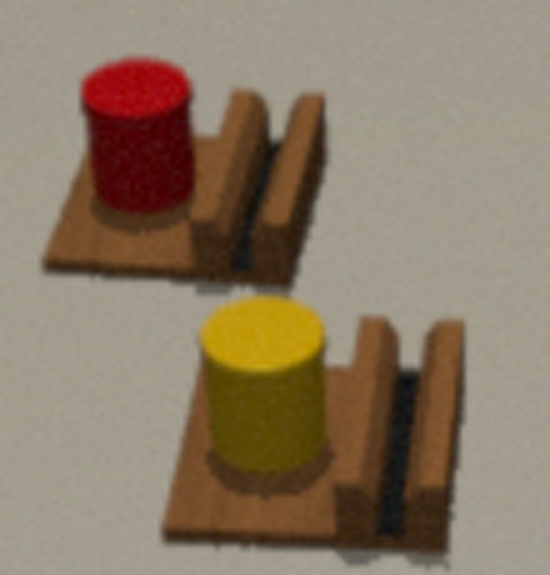

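```bash
cat > h.py <<'E'
import cv2,numpy as np
from rig import camera_info
def cam(n):
    c=camera_info(n); R=cv2.Rodrigues(np.array(c["rvec"],float))[0]; t=np.array(c["tvec"],float).ravel()
    return np.array(c["mtx"]),R,t
def ray(n,uv):
    K,R,t=cam(n); d=R.T@np.linalg.inv(K)@np.array([uv[0],uv[1],1.]); return -R.T@t,d
def onz(n,uv,z):
    o,d=ray(n,uv); return o+d*(z-o[2])/d[2]
def proj(n,P):
    K,R,t=cam(n); p=K@(R@np.array(P,float)+t); return p[:2]/p[2]
def blob(mask,roi):
    x0,y0,x1,y1=roi; m=np.zeros_like(mask); m[y0:y1,x0:x1]=mask[y0:y1,x0:x1]
    c,_=cv2.findContours(m,cv2.RETR_EXTERNAL,cv2.CHAIN_APPROX_NONE); return max(c,key=cv2.contourArea),m
def rect(n,mask,roi,z):
    c,m=blob(mask,roi); v,u=np.nonzero(m); P=np.array([onz(n,(a,b),z)[:2] for a,b in zip(u,v)])
    r=cv2.minAreaRect(P.astype(np.float32)); mu=P.mean(0); w,V=np.linalg.eigh(np.cov((P-mu).T)); a=V[:,1]
    return mu,np.sqrt(12*w),np.degrees(np.arctan2(a[1],a[0])),r,len(u)
E
python3 - <<'E'
from h import *
for n in("top","side"): print(n,ray(n,(320,200))[0].round(0))
t=cv2.imread("pics/top0.png").astype(int);b,g,r=t[...,0],t[...,1],t[...,2]
red=((r>140)&(g<60)).astype(np.uint8); yel=((r>130)&(g>120)&(b<60)).astype(np.uint8)
np.set_printoptions(precision=1,suppress=True)
print("redpanel",rect("top",red,(378,192,432,212),130))
print("small",rect("top",red,(380,150,425,175),60)); print("big",rect("top",red,(455,170,495,240),180))
print("yelpanel",rect("top",yel,(378,225,440,250),130))
print("redjar",rect("top",red,(145,225,190,262),85)); print("yeljar",rect("top",yel,(245,205,285,240),85))
s=lambda x,y:(140+x/4.4-.39,175+y/4.4-.39)
for nm,L in {"red":[(97,117),(330,175),(72,190),(310,250)],"yel":[(500,33),(728,82),(485,105),(712,165)]}.items():
    for p in L: print(nm,np.round(s(*p),1),onz("top",s(*p),47)[:2])
dark=((r<45)&(g<45)&(b<45)).astype(np.uint8)
print("dark red",rect("top",dark,(160,205,216,228),22)); print("dark yel",rect("top",dark,(248,188,305,206),22))
# big panel corners side c3
q=lambda x,y:(240+x/4-.4,220+y/4-.4)
print("big base",onz("side",q(170,530),0),onz("side",q(458,543),0))
E
```

```text
top [ 442.  -54. 1098.]
side [  514. -1050.   928.]
redpanel (array([ 603. , -266.2]), array([ 6.9, 95.3]), np.float64(95.59363589116711), ((604.103759765625, -274.4695739746094), (7.089835166931152, 101.99302673339844), 5.972901344299316), 85)
small (array([ 731.8, -276.6]), array([ 4.1, 65.5]), np.float64(109.61981221130266), ((733.300537109375, -280.95654296875), (3.387345314025879, 63.51924514770508), 18.781192779541016), 20)Traceback (most recent call last):
  File "<stdin>", line 7, in <module>
  File "h.py", line 16, in rect
    c,m=blob(mask,roi); v,u=np.nonzero(m); P=np.array([onz(n,(a,b),z)[:2] for a,b in zip(u,v)])
        ~~~~^^^^^^^^^^
  File "h.py", line 14, in blob
    c,_=cv2.findContours(m,cv2.RETR_EXTERNAL,cv2.CHAIN_APPROX_NONE); return max(c,key=cv2.contourArea),m
                                                                            ~~~^^^^^^^^^^^^^^^^^^^^^^^
ValueError: max() iterable argument is empty
```

Run:
```python
from h import *
t=cv2.imread("pics/top0.png").astype(int);b,g,r=t[...,0],t[...,1],t[...,2]
print(r[196:214,386:430:4]); print(t[205,455:495,2]); print(t[162,380:425,2])
np.set_printoptions(precision=1,suppress=True)
red=((r>115)&(g<50)).astype(np.uint8); yel=((r>110)&(g>100)&(b<60)).astype(np.uint8)
print("redpanel",rect("top",red,(378,192,432,212),130))
print("small",rect("top",red,(380,150,425,175),60)); print("big",rect("top",red,(455,170,495,240),180))
print("yelpanel",rect("top",yel,(378,225,440,250),130))
print("redjar",rect("top",red,(145,225,190,262),85)); print("yeljar",rect("top",yel,(245,205,285,240),85))
s=lambda x,y:(140+x/4.4-.39,175+y/4.4-.39)
for nm,L in {"red":[(97,117),(330,175),(72,190),(310,250)],"yel":[(500,33),(728,82),(485,105),(712,165)]}.items():
    for p in L: print(nm,np.round(s(*p),1),onz("top",s(*p),47)[:2])
dark=((r<45)&(g<45)&(b<45)).astype(np.uint8)
print("dark red",rect("top",dark,(160,205,216,228),22)); print("dark yel",rect("top",dark,(248,188,305,206),22))
# big panel corners side c3
q=lambda x,y:(240+x/4-.4,220+y/4-.4)
print("big base",onz("side",q(170,530),0),onz("side",q(458,543),0))
```

```text
[[128 128 128 129 128 129 129 127 123 130 134]
 [128 127 127 129 129 123 130 132 124 134 139]
 [130 123 122 132 133 124 135 142 138 140 141]
 [132 127 126 138 143 141 141 143 144 140 141]
 [135 142 140 144 144 146 143 144 142 130 124]
 [138 146 146 144 145 142 132 123 118  98 106]
 [139 145 145 132 123 118  98  73  65  60 123]
 [126 124 120  99  74  71  61  50  45  74 131]
 [ 91  73  69  62  52  54  52  51  51  88 127]
 [ 58  48  50  58  52  55  57  50  56  85 113]
 [ 47  51  57  58  50  51  54  53  69  78  99]
 [ 51  49  54  55  55  55  57  69  80  84  97]
 [ 54  54  54  66  67  71  75  89  95 104 111]
 [ 67  68  68  82  90  94 101 112 117 126 127]
 [ 81  86  93 100 109 117 124 129 129 130 129]
 [104 108 116 123 127 129 131 132 131 129 129]
 [125 126 128 130 131 130 132 131 128 128 128]
 [129 131 130 132 131 130 130 128 118 123 129]]
[129 129 121  92  59  56  57  59  60  58  58  57  56  55  56  57  61  69
  71  78  63  58  55  56  76 118 138 138 136 134 132 124 126 127 127 127
 128 126 127 127]
[129 128 130 129 129 130 130 131 128 115 105 134 142 144 144 140 125 118
 111  86  71  68
[... 1250 characters left out ...]
509)
red [161.7 201.2] [597.8 393.6]
red [214.6 214.4] [564.1 242.8]
red [156.  217.8] [550.8 405.2]
red [210.1 231.4] [516.4 252.1]
yel [253.2 182.1] [658.5 139.9]
yel [305.1 193.2] [630.   -7.6]
yel [249.8 198.5] [611.4 147. ]
yel [301.4 212.1] [576.2   0.9]
dark red (array([552.9, 317.7]), array([ 20.4, 156. ]), np.float64(78.79390197561281), ((552.9540405273438, 322.45233154296875), (147.3845977783203, 32.753501892089844), 84.35371398925781), 264)
dark yel (array([617.6,  70.2]), array([ 12.6, 144. ]), np.float64(79.17690614905), ((617.6092529296875, 70.13463592529297), (143.850341796875, 13.150460243225098), 79.55750274658203), 216)
big base [ 522.9 -453.8    0. ] [ 668.3 -479.4    0. ]
```

Run:
```python
from h import *
t=cv2.imread("pics/top0.png");s=cv2.imread("pics/side0.png")
a=cv2.resize(t[195:245,145:225],None,fx=9,fy=9,interpolation=cv2.INTER_NEAREST)
b=cv2.resize(s[105:155,225:295],None,fx=10,fy=10,interpolation=cv2.INTER_NEAREST)
cv2.imwrite("pics/d1.png",np.clip(a.astype(float)*1.8,0,255).astype(np.uint8));cv2.imwrite("pics/d2.png",np.clip(b.astype(float)*1.8,0,255).astype(np.uint8))
np.set_printoptions(precision=1,suppress=True)
g=t.astype(int); m=((g[...,2]<48)&(g[...,1]<48)).astype(np.uint8)
for z in(10,35):
  print(z,rect("top",m,(163,208,212,227),z)[:3],rect("top",m,(248,188,305,206),z)[:3])
# predicted slot lines (15 mm at z=35, 31 at z=47, floor) for a hypothesis
def draw(c,yaw):
    cy,sy=np.cos(yaw),np.sin(yaw)
    for x,z in((-7.5,10),(7.5,10),(-7.5,35),(7.5,35),(-15.5,47),(15.5,47)):
        print(x,z,*[np.round(proj(n,(c[0]+cy*x-sy*y,c[1]+sy*x+cy*y,z)),1) for n in("top","side") for y in(-75,75)])
draw((555,321),np.radians(-12.6))
```

```text
10 (array([554.6, 329.8]), array([ 14.2, 144.4]), np.float64(76.48870933304997)) (array([619.5,  70.9]), array([ 13.8, 149.8]), np.float64(79.22650767823282))Traceback (most recent call last):
  File "<stdin>", line 9, in <module>
  File "h.py", line 16, in rect
    c,m=blob(mask,roi); v,u=np.nonzero(m); P=np.array([onz(n,(a,b),z)[:2] for a,b in zip(u,v)])
                                                       ~~~^^^^^^^^^^^
  File "h.py", line 9, in onz
    o,d=ray(n,uv); return o+d*(z-o[2])/d[2]
        ~~~^^^^^^
  File "h.py", line 7, in ray
    K,R,t=cam(n); d=R.T@np.linalg.inv(K)@np.array([uv[0],uv[1],1.]); return -R.T@t,d
          ~~~^^^
  File "h.py", line 4, in cam
    c=camera_info(n); R=cv2.Rodrigues(np.array(c["rvec"],float))[0]; t=np.array(c["tvec"],float).ravel()
ValueError: time passes only in moves, steps and waits
```

View pics/d1.png

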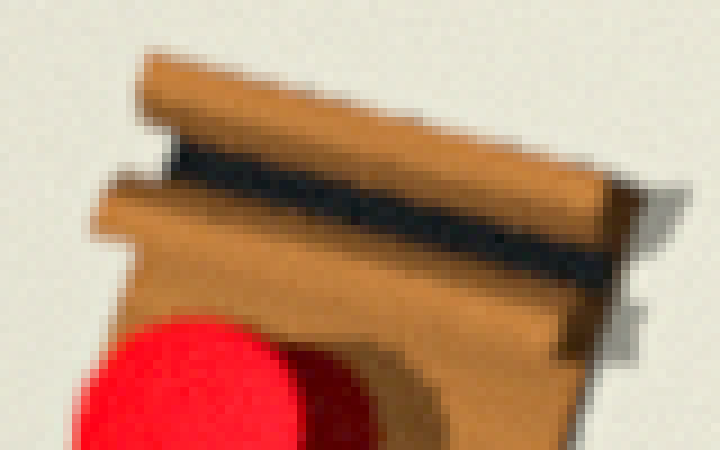

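View pics/d2.png

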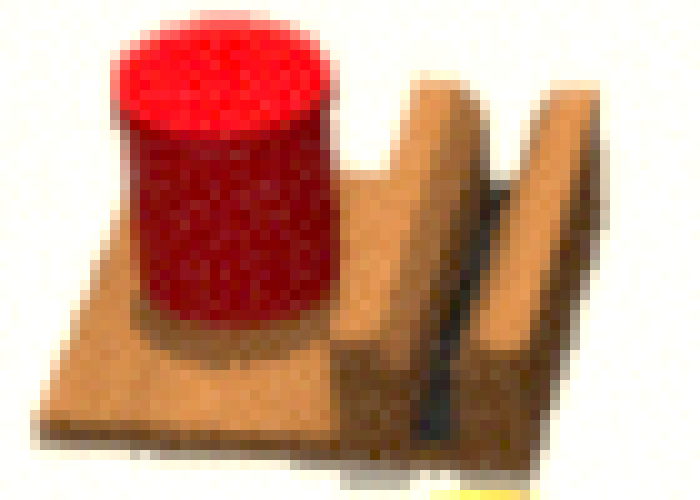

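```bash
python3 - <<'E'
import pickle; from rig import camera_info
pickle.dump({n:camera_info(n) for n in("top","side")},open("cam.pkl","wb"))
E
sed -i 's/^from rig import camera_info/import pickle; CI=pickle.load(open("cam.pkl","rb")); camera_info=lambda n:CI[n]/' h.py
python3 - <<'E'
from h import *
t=cv2.imread("pics/top0.png")
np.set_printoptions(precision=1,suppress=True)
g=t.astype(int); m=((g[...,2]<48)&(g[...,1]<48)).astype(np.uint8)
for X1 in (213,216):
  mu,e,a,r,n=rect("top",m,(163,208,X1,228),10); print(mu,e,a,r)
print(rect("top",m,(248,188,305,206),10))
q=lambda x,y:(145+x/9-.5,195+y/9-.5)
for p in((163,157),(612,267)): print("floor end",onz("top",q(*p),10))
q=lambda x,y:(225+x/10-.5,105+y/10-.5)
for p in((433,438),(498,185)): print("side floor end",onz("side",q(*p),10))
def draw(c,yaw):
    cy,sy=np.cos(yaw),np.sin(yaw)
    for x,z in((-7.5,10),(7.5,10),(-15.5,47),(15.5,47)):
        print(x,z,*[np.round(proj(n,(c[0]+cy*x-sy*y,c[1]+sy*x+cy*y,z)),1) for n in("top","side") for y in(-75,75)])
draw((555,322),np.radians(-12.9))
# side check of panel top: corners c3
q=lambda x,y:(240+x/4-.4,220+y/4-.4)
for p in((262,28),(304,168)): print("panel top ends mid",onz("side",q(*p),130))
E
```

```text
[554.  326.3] [ 15.8 150.6] 76.8655382366629 ((554.2310180664062, 328.6622619628906), (145.8564910888672, 26.856565475463867), 81.7000961303711)
[553.9 321.1] [ 21.4 158. ] 78.93894128101257 ((554.2060546875, 326.62835693359375), (149.0299835205078, 33.44139862060547), 84.49115753173828)
(array([619.5,  70.9]), array([ 13.8, 149.8]), np.float64(79.22650767823282), ((619.7425537109375, 71.88239288330078), (147.46267700195312, 14.473936080932617), 79.45646667480469), 235)
floor end [572.  403.8  10. ]
floor end [540.  257.4  10. ]
side floor end [535.3 257.2  10. ]
side floor end [564.8 397.4  10. ]
-7.5 10 [214.6 227.4] [164.8 214.6] [266.5 149.6] [274.2 123.1]
7.5 10 [216.2 222.3] [166.4 209.6] [271.3 149.9] [278.7 123.4]
-15.5 47 [210.1 229. ] [158.5 215.8] [263.1 139.4] [271.2 113.2]
15.5 47 [213.4 218.2] [162.  205.1] [273.3 140. ] [280.7 113.7]
panel top ends mid [ 597.7 -225.   130. ]
panel top ends mid [ 607.6 -331.8  130. ]
```

The two views agree to about 5 mm:

| Item | x (mm) | y (mm) | Yaw (°) |
|---|---|---|---|
| Red panel | 603 | −276 | +6 |
| Goal slot | 554 | 328 | −12.5 |

The sizes also check out: the panel measures 108 mm wide, the panel spacing 99 mm and the slot 150 mm. I'll move above the panel.

jog_arm --pt "55 40 5 0 0 10 100" --pt "110 80 10 0 0 20 100" --pt "165 120 15 0 0 30 100" --pt "220 160 15 0 0 40 100" --pt "275 200 15 0 0 50 100" --pt "330 240 15 0 0 60 100" --pt "390 285 15 0 0 71 100" --pt "440 321 10 0 0 80 100"

```text
time: 1.1
tcp_pos: [553.3, -311.3, 234.5]
eef_rot: [0.0, 0.999, 0.035, -0.0]
force: [-0.2, -0.9, -0.0]
gripper_width: 87.0
```

jog_arm --pt "14 10 -30 0 0 2.3 100" --pt "14 10 -50 0 0 2.3 100" --pt "14 10 -50 0 0 2.3 100" --pt "14 10 -50 0 0 2.3 100" --pt "14 10 -50 0 0 2.3 100" --pt "14 10 -50 0 0 2.3 100"

```text
time: 1.85
tcp_pos: [566.0, -303.7, 185.8]
eef_rot: [0.001, 0.999, 0.052, 0.001]
force: [-0.2, -0.0, -0.4]
gripper_width: 87.4
```

Run:
```python
from rig import sensors, snapshot
import cv2,numpy as np
st=sensors.get_state(); print(st["time"],st["tcp_pos"],st["eef_rot"],np.degrees(2*np.arctan2(st["eef_rot"][2],st["eef_rot"][1])),st["force"])
t=snapshot("top");s=snapshot("side")
cv2.imwrite("pics/e1.png",cv2.resize(t[130:290,330:520],None,fx=4,fy=3.7,interpolation=cv2.INTER_CUBIC)); cv2.imwrite("pics/e2.png",cv2.resize(s[130:330,200:390],None,fx=3,fy=3,interpolation=cv2.INTER_CUBIC))
```

```text
1.85 [ 565.95873028 -303.65398299  185.83951008] [5.85438682e-04 9.98639825e-01 5.21312616e-02 6.98750130e-04] 5.9765141451910795 [-0.22408269 -0.03650476 -0.39180805]
```

View pics/e1.png

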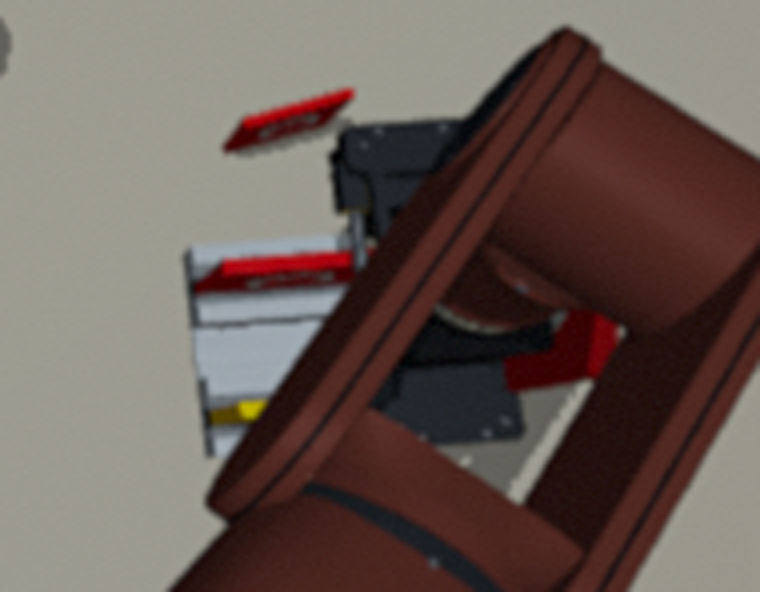

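View pics/e2.png

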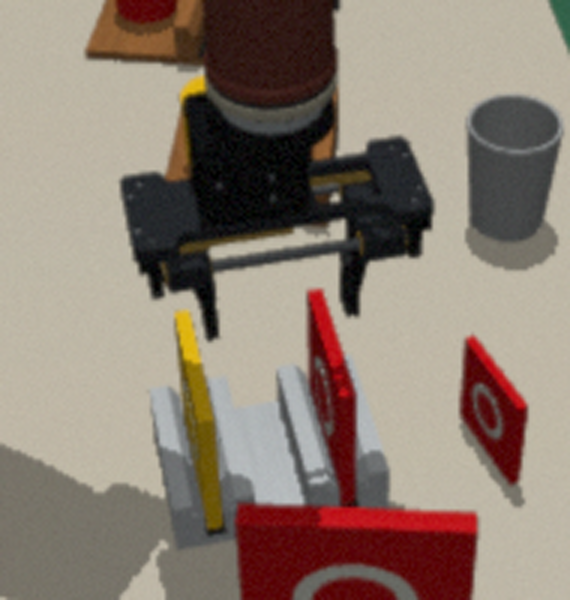

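The first call stopped short at (566,−304). In the views the gripper is above the gap between the panels, with the fingers straddling nothing yet. I'll add the missing 37 and 28 mm before lowering.

jog_arm --pt "18 14 0 0 0 0 100" --pt "37 28 0 0 0 0 100" --pt "37 28 0 0 0 0 100" --pt "37 28 0 0 0 0 100"

```text
time: 2.45
tcp_pos: [603.2, -274.1, 184.3]
eef_rot: [-0.0, 0.999, 0.053, -0.0]
force: [0.5, -0.3, 0.0]
gripper_width: 87.0
```

Run:
```python
from rig import sensors, snapshot
import cv2,numpy as np
st=sensors.get_state(); print(st["time"],st["tcp_pos"],np.degrees(2*np.arctan2(st["eef_rot"][2],st["eef_rot"][1])),st["force"])
s=snapshot("side")
cv2.imwrite("pics/e3.png",cv2.resize(s[170:330,230:390],None,fx=3.7,fy=3.7,interpolation=cv2.INTER_CUBIC))
```

```text
2.45 [ 603.22249726 -274.13858909  184.29016904] 6.1166131194180675 [ 0.50625559 -0.25359369  0.02084651]
```

View pics/e3.png

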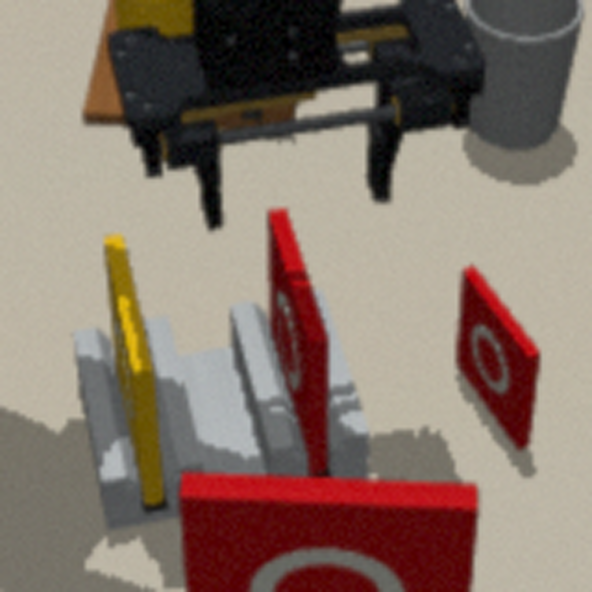

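The panel is midway between the fingers, with its top edge running from (280,212) to (310,300) in this crop. I'll lower 86 mm and close.

jog_arm --pt "0 -1 -30 0 0 0 100" --pt "0 -1 -55 0 0 0 100" --pt "0 -1 -75 0 0 0 100" --pt "0 -1 -86 0 0 0 100" --pt "0 -1 -86 0 0 0 100" --pt "0 -1 -86 0 0 0 50" --pt "0 -1 -86 0 0 0 20" --pt "0 -1 -86 0 0 0 0"

```text
time: 3.5
tcp_pos: [603.3, -276.0, 99.4]
eef_rot: [0.0, 0.999, 0.053, 0.001]
force: [-0.2, 0.4, -0.2]
gripper_width: 65.1
```

jog_arm --pt "0 0 0 0 0 0 0" --pt "0 0 0 0 0 0 0" --pt "0 0 0 0 0 0 0" --pt "0 0 0 0 0 0 0" --pt "0 0 0 0 0 0 0" --pt "0 0 0 0 0 0 0"

```text
time: 4.25
tcp_pos: [602.9, -275.8, 98.6]
eef_rot: [-0.0, 0.999, 0.053, 0.0]
force: [0.6, -0.1, -0.3]
gripper_width: 12.0
```

Gripped, 12.0 mm wide. Next I'll lift it straight up, 120 mm.

jog_arm --pt "0 0 10 0 0 0 0" --pt "0 0 25 0 0 0 0" --pt "0 0 45 0 0 0 0" --pt "0 0 70 0 0 0 0" --pt "0 0 95 0 0 0 0" --pt "0 0 115 0 0 0 0" --pt "0 0 120 0 0 0 0" --pt "0 0 120 0 0 0 0"

```text
time: 5.25
tcp_pos: [602.9, -275.8, 218.8]
eef_rot: [0.0, 0.999, 0.053, 0.0]
force: [-0.0, -0.5, -1.7]
gripper_width: 12.2
```

Run:
```python
from rig import sensors, snapshot
import cv2,numpy as np
st=sensors.get_state(); print(st["time"],st["tcp_pos"],st["gripper_width"],st["force"])
s=snapshot("side")
cv2.imwrite("pics/f1.png",cv2.resize(s[100:330,230:390],None,fx=2.6,fy=2.6,interpolation=cv2.INTER_CUBIC))
```

```text
5.25 [ 602.86688935 -275.76095997  218.75335216] 12.191476070208614 [-0.04426407 -0.50529072 -1.67587687]
```

View pics/f1.png

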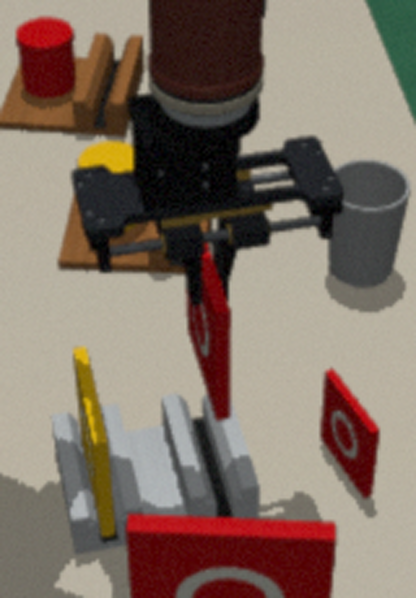

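The red panel is out and hangs straight; the stand slot is empty. The wrist force reads −1.7 N, which fits 130 g plus or minus 30 %. Now across to the red block.

jog_arm --pt "-1 15 0 0 0 0 0" --pt "-4 45 0 0 0 -1 0" --pt "-7 85 0 0 0 -2 0" --pt "-11 130 0 0 0 -4 0" --pt "-14 175 0 0 0 -5 0" --pt "-18 220 0 0 0 -7 0" --pt "-22 265 0 0 0 -8 0" --pt "-25 310 0 0 0 -9 0"

```text
time: 6.3
tcp_pos: [576.6, 36.6, 217.7]
eef_rot: [-0.0, 1.0, -0.026, -0.001]
force: [0.5, -0.3, -1.5]
gripper_width: 11.7
```

jog_arm --pt "-4 45 0 0 0 -1.5 0" --pt "-7 90 0 0 0 -3 0" --pt "-11 135 0 0 0 -4.5 0" --pt "-15 180 0 0 0 -6 0" --pt "-19 225 0 0 0 -7.5 0" --pt "-22 265 0 0 0 -9 0" --pt "-24 290 0 0 0 -9.6 0" --pt "-24 294 0 0 0 -9.6 0"

```text
time: 7.3
tcp_pos: [552.1, 330.2, 217.4]
eef_rot: [0.0, 0.994, -0.108, -0.001]
force: [0.8, -1.0, -1.9]
gripper_width: 12.0
```

jog_arm --pt "0 0 -30 0 0 0 0" --pt "0 0 -55 0 0 0 0" --pt "0 0 -60 0 0 0 0" --pt "0 0 -60 0 0 0 0" --pt "0 0 -60 0 0 0 0"

```text
time: 7.92
tcp_pos: [554.8, 328.4, 160.2]
eef_rot: [-0.001, 0.994, -0.11, 0.001]
force: [-0.5, -0.5, -1.2]
gripper_width: 12.4
```

Run:
```python
from rig import sensors, snapshot
import cv2,numpy as np
st=sensors.get_state(); print(st["time"],st["tcp_pos"],np.degrees(2*np.arctan2(st["eef_rot"][2],st["eef_rot"][1])),st["gripper_width"],st["force"])
t=snapshot("top");s=snapshot("side"); cv2.imwrite("pics/g_top.png",t);cv2.imwrite("pics/g_side.png",s)
cv2.imwrite("pics/g1.png",cv2.resize(t[150:270,120:280],None,fx=4.8,fy=4.8,interpolation=cv2.INTER_CUBIC)); cv2.imwrite("pics/g2.png",cv2.resize(s[60:160,220:330],None,fx=6,fy=6,interpolation=cv2.INTER_CUBIC))
```

```text
7.925 [554.79596293 328.37373427 160.22789149] -12.575306794067702 12.396640134886285 [-0.50685877 -0.53965471 -1.2233832 ]
```

View pics/g1.png

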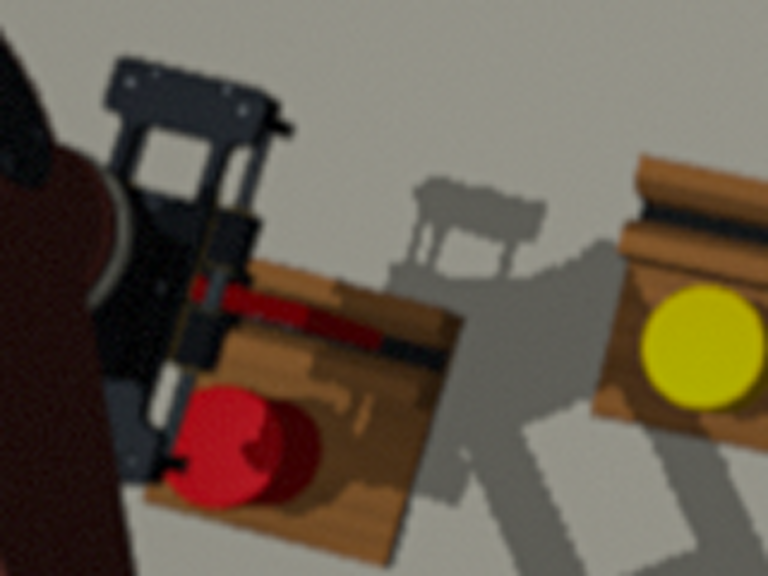

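View pics/g2.png

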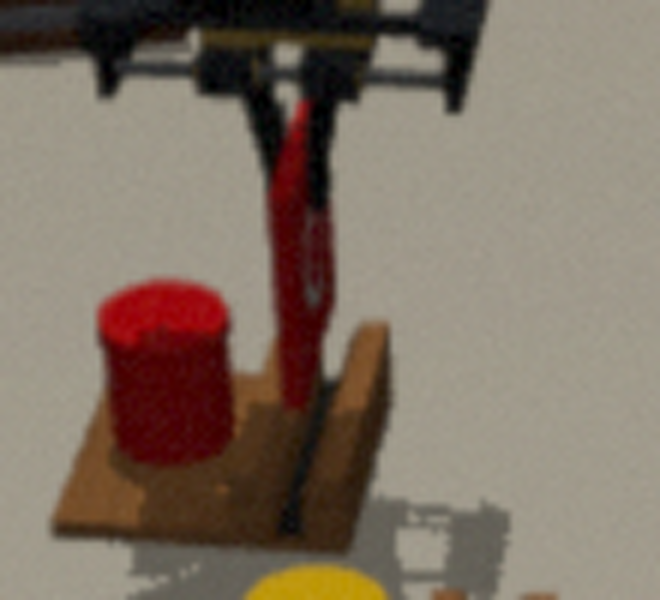

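Run:
```python
from h import *
np.set_printoptions(precision=1,suppress=True)
q=lambda x,y:(220+x/6-.4,60+y/6-.4)
print("panel near low end side",onz("side",q(296,407),72)); 
y=np.radians(-12.5); c=np.array([554.8,328.4]); print("expected",c+55*np.array([np.sin(y),-np.cos(y)]))
print("slot near end",onz("side",q(290,532),10)); c=np.array([555,328.]);print("expected",c+75*np.array([np.sin(y),-np.cos(y)]))
q=lambda x,y:(120+x/4.8-.4,150+y/4.8-.4)
print("panel low near end top",onz("top",q(380,342),72)); print("slot near end",onz("top",q(447,360),10))
```

```text
panel near low end side [543.6 277.1  72. ]
expected [542.9 274.7]
slot near end [535.8 257.3  10. ]
expected [538.8 254.8]
panel low near end top [542.6 277.5  72. ]
slot near end [538.8 256.6  10. ]
```

Both views put the panel within about 2 mm of the slot line and about 1 mm along it, so I'll shift x by −1 mm. Its lower edge is at z≈72. I'll lower slowly and watch the force.

jog_arm --pt "-1 0 -8 0 0 0 0" --pt "-1 0 -16 0 0 0 0" --pt "-1 0 -22 0 0 0 0" --pt "-1 0 -27 0 0 0 0" --pt "-1 0 -31 0 0 0 0" --pt "-1 0 -35 0 0 0 0" --pt "-1 0 -35 0 0 0 0"

```text
time: 8.9
tcp_pos: [553.1, 328.1, 123.4]
eef_rot: [0.0, 0.994, -0.109, 0.0]
force: [0.5, -0.6, -1.6]
gripper_width: 11.7
```

jog_arm --pt "0 0 -3 0 0 0 0" --pt "0 0 -6 0 0 0 0" --pt "0 0 -9 0 0 0 0" --pt "0 0 -9 0 0 0 0"

```text
time: 9.4
tcp_pos: [553.0, 328.2, 114.4]
eef_rot: [-0.0, 0.994, -0.109, 0.0]
force: [2.4, 0.2, -2.1]
gripper_width: 11.9
```

The lower edge is in the narrow part. A 2.4 N side force says the panel touches the −x wall, so I'll ease +1 mm in x and go on.

jog_arm --pt "1 0 0 0 0 0 0" --pt "1 0 -3 0 0 0 0" --pt "1 0 -6 0 0 0 0" --pt "1 0 -9 0 0 0 0" --pt "1 0 -12 0 0 0 0" --pt "1 0 -12 0 0 0 0"

```text
time: 10.15
tcp_pos: [553.6, 328.1, 102.2]
eef_rot: [0.0, 0.994, -0.109, -0.0]
force: [0.4, -0.4, -1.8]
gripper_width: 11.9
```

jog_arm --pt "0 0 -1.5 0 0 0 0" --pt "0 0 -3 0 0 0 0" --pt "0 0 -3 0 0 0 0" --pt "0 0 -3 0 0 0 0"

```text
time: 10.65
tcp_pos: [553.9, 328.2, 99.7]
eef_rot: [-0.0, 0.994, -0.109, 0.0]
force: [-0.3, -0.2, -1.0]
gripper_width: 11.7
```

jog_arm --pt "0 0 -0.7 0 0 0 0" --pt "0 0 -1.5 0 0 0 0" --pt "0 0 -1.5 0 0 0 0" --pt "0 0 -1.5 0 0 0 0"

```text
time: 11.15
tcp_pos: [554.1, 328.3, 98.6]
eef_rot: [-0.0, 0.994, -0.109, 0.0]
force: [-0.9, -0.0, 1.9]
gripper_width: 12.0
```

The force went from −1.8 to +1.9 N at z=98.6, the same height as at the pick, so the panel is on the slot floor. I'll check it in the pictures, then open.

Run:
```python
from rig import sensors, snapshot
import cv2,numpy as np
t=snapshot("top");s=snapshot("side")
a=cv2.resize(t[160:270,130:240],None,fx=3.6,fy=3.6,interpolation=cv2.INTER_CUBIC);b=cv2.resize(s[60:170,220:330],None,fx=3.6,fy=3.6,interpolation=cv2.INTER_CUBIC)
cv2.imwrite("pics/k1.png",np.hstack([a,b]))
```

```text
(no output)
```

View pics/k1.png

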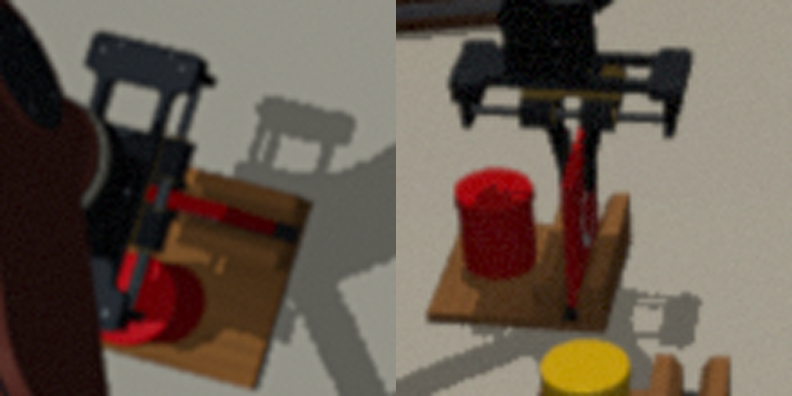

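The panel stands in the slot: its near end is at about (285,230) in the top crop, the floor shows a short dark piece beyond it, and the side view agrees. I'll release and retreat.

jog_arm --pt "0 0 0 0 0 0 15" --pt "0 0 0 0 0 0 25" --pt "0 0 0 0 0 0 40" --pt "0 0 0 0 0 0 50" --pt "0 0 0 0 0 0 60" --pt "0 0 0 0 0 0 60" --pt "0 0 0 0 0 0 60"

```text
time: 12.12
tcp_pos: [553.9, 328.2, 98.1]
eef_rot: [-0.0, 0.994, -0.109, -0.0]
force: [1.1, -0.6, -0.7]
gripper_width: 51.3
```

jog_arm --pt "0 0 15 0 0 0 60" --pt "0 0 40 0 0 0 60" --pt "0 0 80 0 0 0 60" --pt "0 0 120 0 0 0 60" --pt "0 0 150 0 0 0 60" --pt "-40 0 160 0 0 0 60" --pt "-80 0 160 0 0 0 60" --pt "-120 0 160 0 0 0 60"

```text
time: 13.12
tcp_pos: [433.0, 328.3, 259.7]
eef_rot: [-0.001, 0.994, -0.11, 0.001]
force: [0.1, 0.5, -0.0]
gripper_width: 52.5
```

jog_arm --pt "0 -50 20 0 0 0 60" --pt "0 -100 20 0 0 0 60" --pt "0 -150 20 0 0 0 60" --pt "0 -200 20 0 0 0 60" --pt "0 -250 20 0 0 0 60" --pt "0 -300 20 0 0 0 60" --pt "0 -300 20 0 0 0 60"

```text
time: 14.0
tcp_pos: [434.1, 25.4, 279.5]
eef_rot: [0.0, 0.994, -0.112, 0.001]
force: [0.5, 0.7, 0.9]
gripper_width: 52.0
```

Run:
```python
from rig import sensors, snapshot
import cv2,numpy as np
from h import *
st=sensors.get_state(); print(st["time"],st["tcp_pos"],st["gripper_width"],st["force"])
t=snapshot("top");s=snapshot("side"); cv2.imwrite("pics/z_top.png",t);cv2.imwrite("pics/z_side.png",s)
a=cv2.resize(t[170:280,140:250],None,fx=3.6,fy=3.6,interpolation=cv2.INTER_CUBIC);b=cv2.resize(s[60:170,220:330],None,fx=3.6,fy=3.6,interpolation=cv2.INTER_CUBIC)
cv2.imwrite("pics/m1.png",np.hstack([a,b]))
g=t.astype(int); red=((g[...,2]>115)&(g[...,1]<50)).astype(np.uint8)
cs,_=cv2.findContours(red,cv2.RETR_EXTERNAL,cv2.CHAIN_APPROX_NONE)
for c in cs:
    if cv2.contourArea(c)>15:
        x,y,w,h=cv2.boundingRect(c); print((x,y,w,h))
        r=rect("top",red,(x,y,x+w,y+h),130); print(np.round(r[0],1),np.round(r[1],1),round(r[2],1))
```

```text
14.0 [434.09221477  25.41052672 279.46716718] 51.9793162435295 [0.54957118 0.66918446 0.87419803]
(153, 230, 25, 26)
[479.4 339.1] [54.6 57.5] 173.4
(152, 208, 41, 13)
[553.9 326. ] [ 12.3 102.1] 77.7
(477, 174, 13, 58)
[ 601. -472.] [ 13.9 152.2] 170.1
(391, 155, 27, 9)
[ 712.7 -269.5] [ 5.9 74.6] 108.5
```

View pics/m1.png

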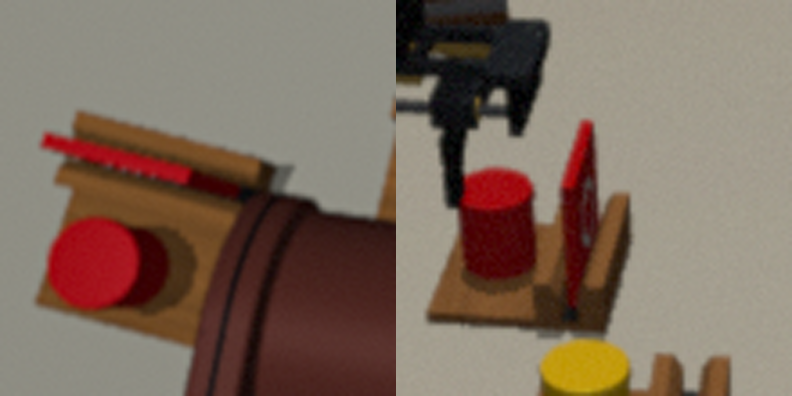

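View pics/z_side.png

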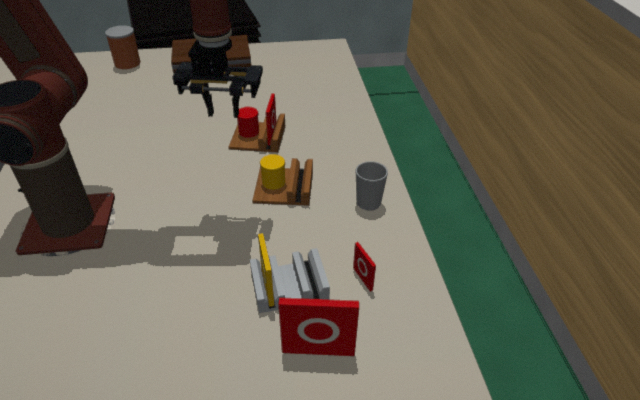

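The panel stands in the slot with its top centre at (553.9,326) and its angle at 77.7°, against about 77.5° for the slot. Everything else in the views looks unmoved, and the arm is clear. I'll hand in.

Run:
```python
from rig import order
print(order.close_job())
```

```text
the job is handed in; nothing more can be done
None
```

I took the middle-sized red panel out of the stand, lowered it into the slot of the red jar's block and let go. I moved the arm clear and handed in the job at about 14 s of the 42 s allowed. No verdict was reported.

- **Seating:** The upward force on the floor appeared at TCP z = 98.6 mm, the same height as at the pick. The stand and block floors are both at 10 mm, so the panel is fully home.
- **Position:** The last top view puts the panel's top centre at (553.9, 326) mm. The slot's middle is at about (554, 328–330), so the panel is about 2–4 mm off along the slot and about 1 mm across it.
- **Alignment:** The panel's angle reads 77.7°, against about 77.5° for the slot. It stands upright in the side view, but I did not measure the tilt.
- **Bystanders:** The yellow panel, jars and cup look unmoved by eye in the last side picture. I did not remeasure them.

**Disagreements:**
- The two cameras differed by up to about 6 mm on the slot's middle.
- Hand-picked edges of the block gave its middle about 5 mm lower in y than the slot-floor points did.
- The last top view read the panel's width as 102 mm rather than 110 mm, so the position along the slot is good to a few millimetres.
- A brief 2.4 N contact with the slot wall came up while lowering, and a 1 mm shift cleared it.

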